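# Hand-trace the marked gas line and hold its purge button

### The arm

A 7-joint arm with a two-finger parallel gripper is mounted at the origin on the work surface. World frame = base frame: x ahead of the robot, y to its left, z up, the work surface at z = 0. Lengths are in m, angles in rad, forces in N, time in s.
With the tool pointing down it reaches from about 0.4 to 0.85 m from the base axis. Payload 4.4 kg.
Tool frame: the origin (TCP) lies on the centre line of the jaws, within the pads' length; the fingertips stand 14 mm ahead of it and the grasp point (between the pads) lies 5 mm behind it; z points along the fingers, y is the line along which they close (so a half turn about z gives the same grasp; the last joint's range is limited). The gripper opens to 94 mm and grips with 3 to 60 N. Pads are 16 mm wide; open, the fingers measure 119 mm over their backs; the gripper's body (75 mm by 177 mm) begins 78 mm behind the grasp point.
Start: joints at [-1.231, 0.628, 0.038, 1.517, -0.027, 0.996, -0.02], TCP at [0.257, 0.597, 0.219] pointing down, gripper open.
Joint ranges: [-3.06, 3.06], [-0.37, 2.12], [-1.25, 1.32], [0.18, 2.47], [-1.1, 4.24], [0.23, 1.98], [-2.94, 2.94]. Speed limits (rad/s): [2.57, 2.57, 3.14, 3.14, 3.14, 3.14, 3.14].

### API

Orientations are given as a rotation vector (axis times angle).
In Python, from plant import ctrl gives the robot as it stands. The module is installed in compiled form; this text tells all that it offers.
- The arm moves only by the tool arm_command, never from a script. Its arguments are lists of equal length, an entry for each row: "grip": the opening, from 0 (shut) to 1 (fully open); "dp": the shift along the tool's x, y, z in m, a list of three; "spin": the turn about the tool's z in degrees. A call has 1 to 10 rows; each row is the pose to reach, as a shift and turn from the pose commanded when the call began, along the tool's axes at that moment; what a row does not reach only later rows make up. A row lasts 1/12 s, in which the tool goes at most 41.7 mm and 7.16 degrees, less where a joint would pass 70% of its speed; a pose out of reach is approached as far as the arm can. A call with a gripper value outside its range is refused whole. The fingers move at their own pace and stop on an object; the grip force is fixed at half the most. Time passes only in rows, so rows that repeat a pose let the fingers close. It gives the time, the measured TCP pose, the force, the opening and the grip force at its end, in the units of the state.
- ctrl.observe(): the state, without advancing time (a new reading comes with each control period).
- ctrl.get_image(name): name is "scene" or "side" or "wrist"; returns a dict with "color" (400x640x3 uint8, red, green, blue), "depth" (400x640 float32, m along the optical axis (not along the pixel's ray), 0 where there is no reading), "fov_y" (degrees; the focal length in pixels is half the picture's height over the tangent of half this angle, whatever the lens; pixels are square), "cx", "cy" (the principal point, pixels), "position" and "attitude" of the camera in the world. Camera axes: x right, y up, looking along -z (the intrinsics and any distortion apply to the point x, -y, -z); pixel columns grow to the right and rows downward; lengths in m; the calibration is good to about 2 mm. A picture is of the moment at which its call begins.
- ctrl.job_done(): hands the job in; it is judged then, once.
Trained networks look in the newest picture that a camera, given by its name, has taken for a name from the list of things; names that differ only in an ending like _2 or _b are one class to them, and where a whole thing is asked for, a point or a joint stands for the part that bears it (a point fixed in the world has none). Each returns a list of dicts, best first, with "score" (0 to 1); they miss things now and then, are a little off and sometimes report something else, mostly with a low value. They report only what shows in the picture. A call takes as long as a camera call.
- ctrl.search_frame(name, camera): "at" ([x, y, z] in m, in the coordinates of the camera as it stood for that picture, good to about 4 mm: the middle of the surface that is visible of it).
- ctrl.mark_of(name, camera): "at" ([x, y, z] in m, in the coordinates of the camera as it stood for that picture, good to about 4 mm: a listed point, or the origin of a listed thing).
The state is a dict: "time_s": time; "qpos": joint angles; "joint_vel": joint speeds; "effort": joint torques, N m; "position": TCP position; "tool_rot": TCP orientation; "contact_force": force on the tool from outside, world axes, zero at the start; "wrist_torque": the same for the moment, N m; "finger_gap": opening from 0.0 (shut) to 1.0 (fully open); "grasp_force": force on a finger pad.
Only numpy, scipy, OpenCV 4.12 (cv2) and the standard library are available. Lean on these libraries where they do the work, as an engineer would, in place of code of your own. Each camera call takes 0.05 s, during which the arm holds its last target. There are 200 camera calls.

### The job

The red marker ring on the gas panel shows which outlet's line has to be bled. With the fingertips closed together, start at that outlet and follow its copper tube along all its bends to the valve it feeds, no more than about 2 cm above the tube or touching it lightly, and passing over any tube that crosses on top of it; then press that valve's yellow button fully down and finish while still holding it down. Press no other button, do not push hard on the tubes, and leave the rings, the loose nut and everything else on the bench where they are.

Things in the scene. Friction and masses are not known exactly. Their poses are not given: they have to be found in the camera images.
- panel: gas panel fixed flat on the bench: white plate 200 (its x) by 430 mm (its y), top 30 mm above the bench. Origin: centre of the underside. Unturned, its x points away from the robot, y to the robot's left. Three crossing 8 mm copper tubes join three outlets at y = -150 to three purge valves at y = 153, both at x = -55 (near), 0 (middle), 55 (far). Vent pipe at y = 192, top at 51 mm
- line_a: copper tube, 8 mm thick, from the near outlet to the middle valve (purge_2); body frame as the panel's. Top 48 mm above the bench; line_c crosses over it, 10 mm higher. Panel x, y in mm: (-55, -125), (-55, -60), (0, -5), (0, 125); straight between, corners rounded (under 3 mm off)
- outlet_a (a point): centre of the top face, 54 mm above the bench, of the near brass outlet block (30 x 28 mm), where line_a starts; a hose barb 15 mm thick stands on it, its top at 78 mm, with a marker ring round it
- line_b: copper tube, 8 mm thick, from the middle outlet to the far valve (purge_3); body frame as the panel's. Top 48 mm above the bench; line_c crosses over it, 10 mm higher. Panel x, y in mm: (0, -125), (0, -60), (55, -5), (55, 125); straight between, corners rounded (under 3 mm off)
- outlet_b (a point): centre of the top face, 54 mm above the bench, of the middle brass outlet block (30 x 28 mm), where line_b starts; a hose barb 15 mm thick stands on it, its top at 78 mm, with a marker ring round it
- line_c: copper tube, 8 mm thick, from the far outlet to the near valve (purge_1); body frame as the panel's. It bridges over the other two. Panel x, y and height of its top in mm: (55, -125, 48), (55, -105, 48), (55, -80, 58), (55, -65, 58), (-55, 45, 58), (-55, 60, 58), (-55, 85, 48), (-55, 125, 48); straight between, corners rounded (under 3 mm off)
- outlet_c (a point): centre of the top face, 54 mm above the bench, of the far brass outlet block (30 x 28 mm), where line_c starts; a hose barb 15 mm thick stands on it, its top at 78 mm, with a marker ring round it
- purge_1 (a joint): yellow push button, 28 mm across, on the near brass valve (36 mm square): 0 up, 0.006 m fully down; springs back; 1.5 N starts it and 5 N holds it fully down
- purge_1_top (a point): centre of the top face of that button, 86 mm above the bench when up (80 mm when down)
- purge_2 (a joint): yellow push button, 28 mm across, on the middle brass valve (36 mm square): 0 up, 0.006 m fully down; springs back; 1.5 N starts it and 5 N holds it fully down
- purge_2_top (a point): centre of the top face of that button, 86 mm above the bench when up (80 mm when down)
- purge_3 (a joint): yellow push button, 28 mm across, on the far brass valve (36 mm square): 0 up, 0.006 m fully down; springs back; 1.5 N starts it and 5 N holds it fully down
- purge_3_top (a point): centre of the top face of that button, 86 mm above the bench when up (80 mm when down)
- ring_red: red marker ring, 29 mm outside, 19 mm hole, 9 mm high, loose round the hose barb of one outlet, lying on the outlet block (top at 63 mm). Origin: centre of its underside. It marks the line to be bled
- ring_blue: blue marker ring, 29 mm outside, 19 mm hole, 9 mm high, loose round the hose barb of one outlet, lying on the outlet block (top at 63 mm). Origin: centre of its underside. Leave it
- ring_grey: grey marker ring, 29 mm outside, 19 mm hole, 9 mm high, loose round the hose barb of one outlet, lying on the outlet block (top at 63 mm). Origin: centre of its underside. Leave it
- nut: loose brass fitting nut, 24 mm across, 17 mm high, lying on the panel's plate at its near edge (top 47 mm above the bench). Origin: centre of its underside. Leave it
- wrench: steel spanner, 180 mm long, 8 mm thick, flat on the bench to the right of the panel. Origin: middle of its underside. Leave it
- beaker: glass beaker, 72 mm across, 95 mm high, on the left. Origin: centre of its underside. Leave it
- amber_bottle: amber glass bottle, 68 mm across, 150 mm high, on the right. Origin: centre of its underside. Leave it
- wash_bottle: white wash bottle with blue cap and bent spout, 70 mm across, 193 mm high, on the left, beyond the beaker. Origin: centre of its underside. Leave it

How it is judged:
On the way, in this order (a step that is already met when the one before it is completed fails the run):
1. closed fingertips over the first of six evenly spaced points on the red-ringed outlet's tube, counted from the outlet: within 15 mm sideways, at most about 30 mm above it (((horizontal distance between ring_red and outlet_a below 0.012 m and x of the grasp point in the frame of panel between -0.07 and -0.04 m and y of the grasp point in the frame of panel between -0.117 and -0.087 m and z of the grasp point in the frame of panel between 0.058 and 0.1 m) or (horizontal distance between ring_red and outlet_b below 0.012 m and x of the grasp point in the frame of panel between -0.015 and 0.015 m and y of the grasp point in the frame of panel between -0.117 and -0.087 m and z of the grasp point in the frame of panel between 0.058 and 0.1 m) or (horizontal distance between ring_red and outlet_c below 0.012 m and x of the grasp point in the frame of panel between 0.04 and 0.07 m and y of the grasp point in the frame of panel between -0.1171 and -0.0871 m and z of the grasp point in the frame of panel between 0.0592 and 0.1012 m))), for 0.04 s.
2. closed fingertips over the second of six evenly spaced points on the red-ringed outlet's tube, counted from the outlet: within 15 mm sideways, at most about 30 mm above it (((horizontal distance between ring_red and outlet_a below 0.012 m and x of the grasp point in the frame of panel between -0.0676 and -0.0376 m and y of the grasp point in the frame of panel between -0.0738 and -0.0438 m and z of the grasp point in the frame of panel between 0.058 and 0.1 m) or (horizontal distance between ring_red and outlet_b below 0.012 m and x of the grasp point in the frame of panel between -0.0126 and 0.0174 m and y of the grasp point in the frame of panel between -0.0738 and -0.0438 m and z of the grasp point in the frame of panel between 0.058 and 0.1 m) or (horizontal distance between ring_red and outlet_c below 0.012 m and x of the grasp point in the frame of panel between 0.0323 and 0.0623 m and y of the grasp point in the frame of panel between -0.0723 and -0.0423 m and z of the grasp point in the frame of panel between 0.068 and 0.11 m))), for 0.04 s.
3. closed fingertips over the third of six evenly spaced points on the red-ringed outlet's tube, counted from the outlet: within 15 mm sideways, at most about 30 mm above it (((horizontal distance between ring_red and outlet_a below 0.012 m and x of the grasp point in the frame of panel between -0.0374 and -0.0074 m and y of the grasp point in the frame of panel between -0.0424 and -0.0124 m and z of the grasp point in the frame of panel between 0.058 and 0.1 m) or (horizontal distance between ring_red and outlet_b below 0.012 m and x of the grasp point in the frame of panel between 0.0176 and 0.0476 m and y of the grasp point in the frame of panel between -0.0424 and -0.0124 m and z of the grasp point in the frame of panel between 0.058 and 0.1 m) or (horizontal distance between ring_red and outlet_c below 0.012 m and x of the grasp point in the frame of panel between -0.0023 and 0.0277 m and y of the grasp point in the frame of panel between -0.0377 and -0.0077 m and z of the grasp point in the frame of panel between 0.068 and 0.11 m))), for 0.04 s.
4. closed fingertips over the fourth of six evenly spaced points on the red-ringed outlet's tube, counted from the outlet: within 15 mm sideways, at most about 30 mm above it (((horizontal distance between ring_red and outlet_a below 0.012 m and x of the grasp point in the frame of panel between -0.015 and 0.015 m and y of the grasp point in the frame of panel between -0.0072 and 0.0228 m and z of the grasp point in the frame of panel between 0.058 and 0.1 m) or (horizontal distance between ring_red and outlet_b below 0.012 m and x of the grasp point in the frame of panel between 0.04 and 0.07 m and y of the grasp point in the frame of panel between -0.0072 and 0.0228 m and z of the grasp point in the frame of panel between 0.058 and 0.1 m) or (horizontal distance between ring_red and outlet_c below 0.012 m and x of the grasp point in the frame of panel between -0.0369 and -0.0069 m and y of the grasp point in the frame of panel between -0.0031 and 0.0269 m and z of the grasp point in the frame of panel between 0.068 and 0.11 m))), for 0.04 s.
5. closed fingertips over the fifth of six evenly spaced points on the red-ringed outlet's tube, counted from the outlet: within 15 mm sideways, at most about 30 mm above it (((horizontal distance between ring_red and outlet_a below 0.012 m and x of the grasp point in the frame of panel between -0.015 and 0.015 m and y of the grasp point in the frame of panel between 0.0364 and 0.0664 m and z of the grasp point in the frame of panel between 0.058 and 0.1 m) or (horizontal distance between ring_red and outlet_b below 0.012 m and x of the grasp point in the frame of panel between 0.04 and 0.07 m and y of the grasp point in the frame of panel between 0.0364 and 0.0664 m and z of the grasp point in the frame of panel between 0.058 and 0.1 m) or (horizontal distance between ring_red and outlet_c below 0.012 m and x of the grasp point in the frame of panel between -0.0695 and -0.0395 m and y of the grasp point in the frame of panel between 0.0328 and 0.0628 m and z of the grasp point in the frame of panel between 0.068 and 0.11 m))), for 0.04 s.
6. closed fingertips over the last of six evenly spaced points on the red-ringed outlet's tube, counted from the outlet: within 15 mm sideways, at most about 30 mm above it (((horizontal distance between ring_red and outlet_a below 0.012 m and x of the grasp point in the frame of panel between -0.015 and 0.015 m and y of the grasp point in the frame of panel between 0.08 and 0.11 m and z of the grasp point in the frame of panel between 0.058 and 0.1 m) or (horizontal distance between ring_red and outlet_b below 0.012 m and x of the grasp point in the frame of panel between 0.04 and 0.07 m and y of the grasp point in the frame of panel between 0.08 and 0.11 m and z of the grasp point in the frame of panel between 0.058 and 0.1 m) or (horizontal distance between ring_red and outlet_c below 0.012 m and x of the grasp point in the frame of panel between -0.07 and -0.04 m and y of the grasp point in the frame of panel between 0.08 and 0.11 m and z of the grasp point in the frame of panel between 0.058 and 0.1 m))), for 0.04 s.
7. the fingertips hold down the purge button that this tube feeds (((horizontal distance between ring_red and outlet_a below 0.012 m and value of joint purge_2 above 0.0045 m and horizontal distance between the grasp point and purge_2_top below 0.025 m and value of joint each of purge_1, purge_3 below 0.0015 m) or (horizontal distance between ring_red and outlet_b below 0.012 m and value of joint purge_3 above 0.0045 m and horizontal distance between the grasp point and purge_3_top below 0.025 m and value of joint each of purge_1, purge_2 below 0.0015 m) or (horizontal distance between ring_red and outlet_c below 0.012 m and value of joint purge_1 above 0.0045 m and horizontal distance between the grasp point and purge_1_top below 0.025 m and value of joint each of purge_2, purge_3 below 0.0015 m)) and contact force between the fingers and panel above 1 N), for 0.3 s.
At the end, for the whole second after the job is handed in: The closed fingertips (within 25 mm of its centre, over 1 N) hold the button fed by the red-ringed outlet at least 4.5 of its 6 mm down; the other buttons are up (under 1.5 mm); rings are within 10 mm, all other loose things within 20 mm, of where they started (all of step 7 and distance of each of ring_red, ring_blue, ring_grey from where it was at the start of the episode below 0.01 m and distance of each of nut, wrench, beaker, amber_bottle, wash_bottle from where it was at the start of the episode below 0.02 m); the arm keeps its last pose, push and grip.
It fails at once if a purge button other than that of the red-ringed line is pressed (more than 3 mm) ((horizontal distance between ring_red and outlet_a below 0.012 m and value of joint purge_1 above 0.003 m) or (horizontal distance between ring_red and outlet_a below 0.012 m and value of joint purge_3 above 0.003 m) or (horizontal distance between ring_red and outlet_b below 0.012 m and value of joint purge_1 above 0.003 m) or (horizontal distance between ring_red and outlet_b below 0.012 m and value of joint purge_2 above 0.003 m) or (horizontal distance between ring_red and outlet_c below 0.012 m and value of joint purge_2 above 0.003 m) or (horizontal distance between ring_red and outlet_c below 0.012 m and value of joint purge_3 above 0.003 m)).
It fails at once if a copper tube is pushed hard (more than 20 N) (contact force between any of the fingers, the arm and line_a above 20 N or contact force between any of the fingers, the arm and line_b above 20 N or contact force between any of the fingers, the arm and line_c above 20 N).
It fails at once if a marker ring is lifted or moved by more than 10 mm (distance of any of ring_red, ring_blue, ring_grey from where it was at the start of the episode above 0.01 m).
It fails at once if the nut, spanner, beaker or a bottle is lifted or moved by more than 20 mm (distance of any of nut, wrench, beaker, amber_bottle, wash_bottle from where it was at the start of the episode above 0.02 m).
It also fails if it takes over 38 s, if anything falls off the work surface, if the arm or the gripper's body presses on something with over 40 N, if the wrist force passes 120 N, or if a joint passes its speed limit or range.

## Working session

There is one attempt and no reset: what is moved stays moved. The work goes in short steps, Python scripts to look and compute and a tool call to move; the robot and the scene stay as the last step left them, time stands still between calls to the robot, and variables do not carry over. Pictures are saved under pics/ and viewed, at most 10 in all, crops included, and the job is handed in when it is done.

Besides the shell and the picture viewer there is one more tool, called after "Request:" as name([rows], argument=value, ...), one row to a line, values as JSON. arm_command: Moves the arm, as the interface text tells. Its arguments: {"type":"object","properties":{"grip":{"type":"array","items":{"type":"number"}},"dp":{"type":"array","items":{"type":"array","items":{"type":"number"}}},"spin":{"type":"array","items":{"type":"number"}}},"required":["grip","dp","spin"]}

```bash
mkdir -p pics
cat > h.py <<'E'
import numpy as np,cv2
from scipy.spatial.transform import Rotation as R
from plant import ctrl
def cam(n):
    im=ctrl.get_image(n); a=np.array(im["attitude"],float)
    im["R"]=R.from_rotvec(a).as_matrix() if a.size==3 else (a if a.shape==(3,3) else R.from_quat(a).as_matrix())
    im["p"]=np.array(im["position"]); return im
def w(im,at): return im["p"]+im["R"]@np.array(at)
E
python3 - <<'E'
from h import *
s=ctrl.observe(); print(s["time_s"],s["position"],s["tool_rot"],s["finger_gap"],s["contact_force"])
for n in ("scene","side"):
    im=cam(n); cv2.imwrite(f"pics/{n}0.png",im["color"][:,:,::-1]); print(n,im["p"],im["attitude"],im["fov_y"],im["cx"],im["cy"],[k for k in im])
    for t in ("panel","ring_red","ring_blue","ring_grey","outlet_a","purge_1_top","line_a","nut"):
        print(t,[(round(d["score"],2),w(im,d["at"]).round(3).tolist()) for d in ctrl.mark_of(t,n)][:4])
E
```

```text
0.0 [0.25631313 0.59663343 0.21857377] [-6.33057808e-01 -3.07676895e+00  2.86827803e-03] 0.9981434149652407 [-0.08535814 -0.03317694 -0.41381924]
scene [ 1.18634508 -0.23872603  0.85780071] [0.63751447 0.45650106 1.16763276] 50.35631707937113 325.80160511877216 198.24438164708437 ['color', 'depth', 'fov_y', 'cx', 'cy', 'position', 'attitude', 'R', 'p']
panel [(0.97, [0.562, 0.052, -0.0])]
ring_red [(0.5, [0.522, -0.092, 0.06]), (0.43, [0.561, 0.05, -0.002])]
ring_blue [(0.61, [0.581, -0.105, 0.051]), (0.6, [0.628, 0.403, -0.001])]
ring_grey [(0.52, [0.471, -0.088, 0.053])]
outlet_a [(0.85, [0.473, -0.086, 0.052]), (0.84, [0.526, -0.099, 0.053]), (0.8, [0.583, -0.107, 0.052])]
purge_1_top [(0.43, [0.536, 0.213, 0.082])]
line_a [(0.85, [0.554, 0.053, 0.0]), (0.76, [0.557, 0.051, -0.007]), (0.7, [0.559, 0.055, -0.001]), (0.18, [0.378, -0.42, 0.001])]
nut [(0.46, [0.481, 0.106, 0.029])]
side [ 0.0731357  -0.82538494  0.70055042] [ 0.95969301 -0.2510303  -0.46643254] 53.59709501483768 315.0245952021846 200.45935975600437 ['color', 'depth', 'fov_y', 'cx', 'cy', 'position', 'attitude', 'R', 'p']
panel [(0.9, [0.553, 0.051, -0.0])]
ring_red [(0.59, [0.527, -0.092, 0.049]), (0.22, [0.64, 0.194, 0.082])]
ring_blue [(0.54, [0.577, -0.106, 0.053])]
ring_grey [(0.5, [0.475, -0.08, 0.054])]
outlet_a [(0.69, [0.581, -0.105, 0.052]), (0.64, [0.475, -0.078, 0.051]), (0.59, [0.527, -0.097, 0.051]), (0.25, [0.376, -0.422, -0.001])]
purge_1_top [(0.67, [0.382, 0.413, -0.0]), (0.4, [0.533, 0.213, 0.087])]
line_a [(0.66, [0.478, -0.079, 0.052]), (0.65, [0.56, 0.052, -0.003]), (0.62, [0.556, 0.053, -0.004]), (0.6, [0.582, -0.102, 0.051])]
nut [(0.59, [0.481, 0.108, 0.033])]
```

Run:
```python
from h import *
for n in ("scene","side"):
    im=cam(n); hsv=cv2.cvtColor(im["color"],cv2.COLOR_RGB2HSV); f=200/np.tan(np.radians(im["fov_y"]/2))
    for nm,lo,hi in (("yel",(22,140,120),(34,255,255)),("red",(0,150,80),(6,255,255)),("blue",(100,130,60),(130,255,255))):
        m=cv2.inRange(hsv,lo,hi); k,l,st,c=cv2.connectedComponentsWithStats(m)
        for i in range(1,k):
            if st[i,4]<40: continue
            v,u=np.where((l==i)&(im["depth"]>0)); d=im["depth"][v,u]
            P=np.c_[(u-im["cx"])/f*d,-(v-im["cy"])/f*d,-d]@im["R"].T+im["p"]
            top=P[P[:,2]>np.percentile(P[:,2],95)-.004]
            print(n,nm,st[i,4],c[i].round(),"top mid",((top.min(0)+top.max(0))/2).round(4),"mean",top.mean(0).round(4))
```

```text
scene yel 73 [408. 181.] top mid [0.5364 0.2107 0.0845] mean [0.5375 0.211  0.084 ]
scene yel 85 [414. 197.] top mid [0.5904 0.1994 0.0849] mean [0.5899 0.1999 0.0845]
scene yel 92 [420. 214.] top mid [0.6439 0.1887 0.0849] mean [0.6439 0.1892 0.0843]
scene red 41 [293. 217.] top mid [ 0.5319 -0.0957  0.0616] mean [ 0.5348 -0.0964  0.0615]
scene red 599 [125. 377.] top mid [ 0.8609 -0.4505  0.2001] mean [ 0.8614 -0.4506  0.1996]
scene blue 113 [501. 169.] top mid [0.6319 0.3997 0.1553] mean [0.6339 0.3989 0.1549]
scene blue 757 [565. 266.] top mid [0.8521 0.4858 0.0539] mean [0.8583 0.4503 0.0518]
scene blue 712 [479. 298.] top mid [0.8843 0.1973 0.0824] mean [0.8981 0.1762 0.0813]
scene blue 321 [520. 293.] top mid [0.9002 0.2822 0.0824] mean [0.9007 0.2818 0.0811]
scene blue 371 [439. 302.] top mid [0.8602 0.1176 0.0785] mean [0.8605 0.1171 0.0776]
scene blue 62 [329. 311.] top mid [ 0.8154 -0.1038  0.1017] mean [ 0.8155 -0.1036  0.1012]
scene blue 65 [311. 319.] top mid [ 0.8193 -0.1434  0.1017] mean [ 0.8191 -0.1433  0.1009]
scene blue 67 [292. 327.] top mid [ 0.8234 -0.1828  0.1
[... 1118 characters left out ...]
blue 387 [320. 134.] top mid [0.836  0.489  0.0527] mean [0.8223 0.4679 0.052 ]
side blue 132 [362. 141.] top mid [0.8801 0.2548 0.0818] mean [0.8934 0.2757 0.0814]
side blue 133 [380. 151.] top mid [0.8805 0.1485 0.0817] mean [0.892  0.1651 0.0812]
side blue 40 [445. 193.] top mid [ 0.8564 -0.1791  0.1011] mean [ 0.8565 -0.1797  0.1009]
side blue 44 [456. 199.] top mid [ 0.8624 -0.2187  0.0998] mean [ 0.8605 -0.2188  0.0995]
side blue 44 [468. 206.] top mid [ 0.8647 -0.2585  0.1003] mean [ 0.8637 -0.2588  0.1004]
side blue 40 [460. 210.] top mid [ 0.83   -0.2611  0.1005] mean [ 0.8286 -0.2613  0.1005]
side blue 532 [545. 291.] top mid [ 0.7771 -0.5499  0.0894] mean [ 0.7782 -0.5505  0.0887]
```

View pics/scene0.png

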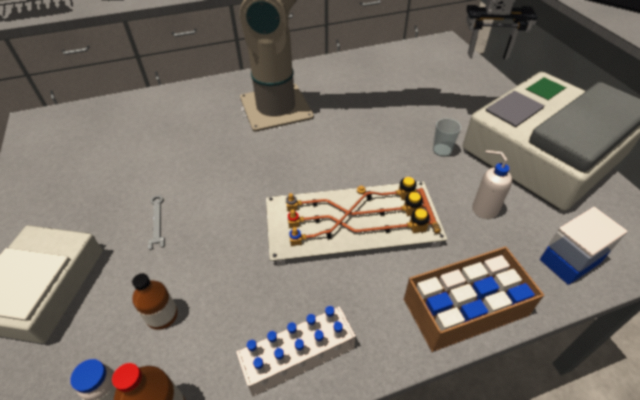

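View pics/side0.png

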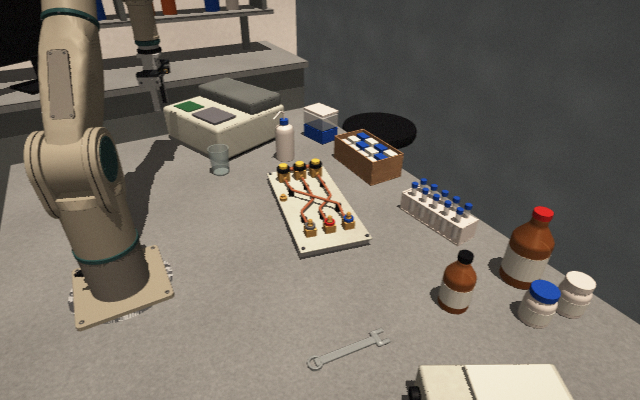

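The red ring is at pixel (293, 217) in the scene view, on the middle outlet between grey (291, 202) and blue (295, 235). So line_b has to be followed to the far button at (420, 214). The panel origin is about (0.560, 0.050), turned −11.4°.

Request:
arm_command([
  [-0.03,-0.028,0],
  [-0.06,-0.057,0],
  [-0.09,-0.086,0],
  [-0.12,-0.114,0],
  [-0.15,-0.143,0],
  [-0.18,-0.172,0],
  [-0.21,-0.2,0],
  [-0.24,-0.229,0],
  [-0.26,-0.248,0],
  [-0.26,-0.248,0],
], grip=[0,0,0,0,0,0,0,0,0,0], spin=[-6,-12,-12,-12,-12,-12,-12,-12,-12,-12])

```text
time_s: 1.83
position: [0.4003, 0.26, 0.2198]
tool_rot: [0.323, 3.123, -0.005]
contact_force: [0.1, 0.9, -0.3]
finger_gap: 0.327
grasp_force: 0.0
```

Request:
arm_command([
  [-0.023,-0.033,0],
  [-0.046,-0.066,0],
  [-0.069,-0.099,0],
  [-0.092,-0.132,0],
  [-0.115,-0.166,0],
  [-0.138,-0.199,0],
  [-0.161,-0.232,0],
  [-0.184,-0.265,0],
  [-0.2,-0.288,0],
  [-0.2,-0.288,0],
], grip=[0,0,0,0,0,0,0,0,0,0], spin=[0,0,0,0,0,0,0,0,0,0])

```text
time_s: 2.67
position: [0.5398, -0.0616, 0.2196]
tool_rot: [0.321, 3.122, -0.006]
contact_force: [-0.1, -0.0, -0.1]
finger_gap: 0.008
grasp_force: 0.0
```

Request:
arm_command([
  [0,0,0],
  [0,0,0],
  [0,0,0],
], grip=[0,0,0], spin=[0,0,0])

```text
time_s: 2.92
position: [0.5372, -0.0526, 0.2194]
tool_rot: [-0.303, -3.126, -0.002]
contact_force: [-0.4, 0.4, 0.1]
finger_gap: 0.005
grasp_force: 0.0
```

```bash
cat > st.py <<'E'
from h import *
O=np.array([.560,.0497]); th=np.radians(-11.4); X=np.array([np.cos(th),np.sin(th)]); Y=np.array([-X[1],X[0]])
def st():
    s=ctrl.observe(); p=np.array(s["position"]); M=R.from_rotvec(s["tool_rot"]).as_matrix()
    d=p[:2]-O; print("t",round(s["time_s"],2),"panel mm",(1e3*np.array([d@X,d@Y,p[2]])).round(1),"tip z",(1e3*(p+.014*M[:,2])).round(1)[2],"F",np.round(s["contact_force"],1),"gap",round(s["finger_gap"],2))
    print(M.round(3).tolist()); return s,p,M
E
python3 - <<'E'
from st import *
st(); im=cam("wrist"); cv2.imwrite("pics/w1.png",im["color"][:,:,::-1])
f=200/np.tan(np.radians(im["fov_y"]/2)); hsv=cv2.cvtColor(im["color"],cv2.COLOR_RGB2HSV)
print(im["p"],f)
for nm,lo,hi in (("yel",(20,130,100),(34,255,255)),("red",(0,150,80),(6,255,255))):
    m=cv2.inRange(hsv,lo,hi); k,l,s_,c=cv2.connectedComponentsWithStats(m)
    for i in range(1,k):
        if s_[i,4]<150: continue
        v,u=np.where((l==i)&(im["depth"]>0)); d=im["depth"][v,u]
        if len(d)<50: continue
        P=np.c_[(u-im["cx"])/f*d,-(v-im["cy"])/f*d,-d]@im["R"].T+im["p"]
        t=P[P[:,2]>np.percentile(P[:,2],95)-.004]; print(nm,c[i].round(),((t.min(0)+t.max(0))/2).round(4))
for t in ("outlet_a","purge_1_top","panel"): print(t,[(round(d["score"],2),w(im,d["at"]).round(3).tolist()) for d in ctrl.mark_of(t,"wrist")][:4])
E
```

```text
t 2.92 panel mm [  -2.1 -104.7  219.4] tip z 205.4 F [-0.4  0.4  0.1] gap 0.0
[[-0.981, 0.192, -0.0], [0.192, 0.981, 0.001], [0.001, 0.001, -1.0]]
[ 0.45491985 -0.0367501   0.3839667 ] 296.01166646234867
yel [577. 142.] [0.5355 0.2138 0.0853]
yel [564. 194.] [0.589  0.2027 0.0851]
yel [551. 241.] [0.6426 0.1916 0.0852]
red [283. 184.] [ 0.5278 -0.0932  0.0663]
outlet_a [(0.76, [0.474, -0.087, 0.056]), (0.72, [0.586, -0.107, 0.056]), (0.59, [0.526, -0.093, 0.053])]
purge_1_top [(0.63, [0.537, 0.215, 0.087])]
panel [(0.64, [0.56, 0.048, 0.0])]
```

View pics/w1.png

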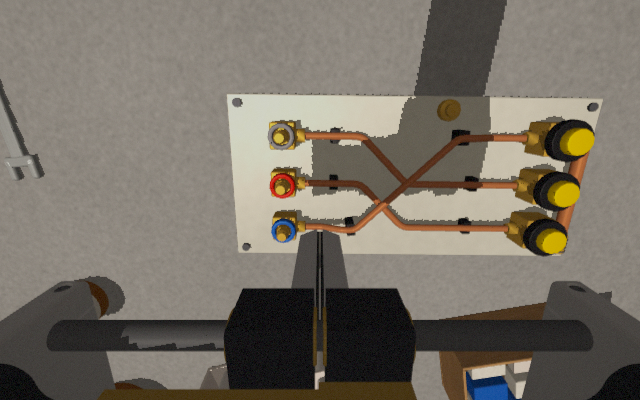

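Request:
arm_command([
  [-0.001,-0.003,0.02],
  [-0.001,-0.003,0.04],
  [-0.001,-0.003,0.06],
  [-0.001,-0.003,0.08],
  [-0.001,-0.003,0.095],
  [-0.001,-0.003,0.11],
  [-0.001,-0.003,0.12],
  [-0.001,-0.003,0.13],
  [-0.001,-0.003,0.13],
  [-0.001,-0.003,0.13],
], grip=[0,0,0,0,0,0,0,0,0,0], spin=[0,0,0,0,0,0,0,0,0,0])

```text
time_s: 3.95
position: [0.5379, -0.0577, 0.0894]
tool_rot: [-0.308, -3.126, -0.0]
contact_force: [0.6, -0.4, -0.6]
finger_gap: 0.005
grasp_force: 0.0
```

```bash
sed -i 's/\.560,\.0497/.5593,.0508/' st.py; python3 -c "
from st import *
st()"
```

```text
t 3.95 panel mm [   0.5 -110.6   89.4] tip z 75.4 F [ 0.6 -0.4 -0.6] gap 0.0
[[-0.981, 0.195, -0.0], [0.195, 0.981, 0.0], [0.0, -0.0, -1.0]]
```

Request:
arm_command([
  [0,0,0.006],
  [0,0.003,0.011],
  [0,0.008,0.011],
  [0,0.015,0.011],
  [0,0.022,0.011],
  [0,0.029,0.011],
  [0,0.036,0.011],
  [0,0.043,0.011],
  [0,0.05,0.011],
  [0,0.05,0.011],
], grip=[0,0,0,0,0,0,0,0,0,0], spin=[0,0,0,0,0,0,0,0,0,0])

```text
time_s: 4.78
position: [0.5481, -0.0065, 0.0785]
tool_rot: [0.304, 3.126, 0.002]
contact_force: [-0.6, 0.2, 0.3]
finger_gap: 0.003
grasp_force: 0.0
```

```bash
python3 -c "
from st import *
st()"
```

```text
t 4.78 panel mm [  0.4 -58.4  78.5] tip z 64.5 F [-0.6  0.2  0.3] gap 0.0
[[-0.981, 0.193, 0.001], [0.193, 0.981, 0.001], [-0.0, 0.001, -1.0]]
```

Request:
arm_command([
  [-0.006,0.005,0],
  [-0.012,0.011,0],
  [-0.018,0.017,0],
  [-0.024,0.023,0],
  [-0.03,0.029,0],
  [-0.036,0.035,0],
  [-0.042,0.041,0],
  [-0.048,0.047,0],
  [-0.054,0.053,0],
  [-0.054,0.053,0],
], grip=[0,0,0,0,0,0,0,0,0,0], spin=[0,0,0,0,0,0,0,0,0,0])

```text
time_s: 5.62
position: [0.6128, 0.0343, 0.0785]
tool_rot: [0.305, 3.125, 0.002]
contact_force: [0.6, 0.6, -0.8]
finger_gap: 0.007
grasp_force: 0.0
```

```bash
python3 -c "
from st import *
st()"
```

```text
t 5.62 panel mm [55.7 -5.6 78.5] tip z 64.5 F [ 0.6  0.6 -0.8] gap 0.01
[[-0.981, 0.194, 0.002], [0.194, 0.981, 0.001], [-0.002, 0.001, -1.0]]
```

Request:
arm_command([
  [0,0.01,0],
  [0,0.021,0],
  [0,0.032,0],
  [0,0.043,0],
  [0,0.054,0],
  [0,0.065,0],
  [0,0.076,0],
  [0,0.087,0],
  [0,0.097,0],
  [0,0.102,0],
], grip=[0,0,0,0,0,0,0,0,0,0], spin=[0,0,0,0,0,0,0,0,0,0])

```text
time_s: 6.45
position: [0.631, 0.1351, 0.0784]
tool_rot: [0.305, 3.127, 0.002]
contact_force: [0.2, -0.0, -0.0]
finger_gap: 0.003
grasp_force: 0.0
```

Request:
arm_command([
  [0,0.004,0],
  [0,0.004,-0.01],
  [0,0.004,-0.02],
  [0,0.004,-0.03],
  [0,0.014,-0.035],
  [0,0.026,-0.035],
  [0,0.038,-0.035],
  [0,0.05,-0.035],
  [0,0.055,-0.035],
  [0,0.055,-0.035],
], grip=[0,0,0,0,0,0,0,0,0,0], spin=[0,0,0,0,0,0,0,0,0,0])

```text
time_s: 7.28
position: [0.6411, 0.1897, 0.1127]
tool_rot: [-0.302, -3.126, -0.002]
contact_force: [-0.2, 0.3, -0.2]
finger_gap: 0.005
grasp_force: 0.0
```

Run:
```python
from st import *
st(); im=cam("scene"); cv2.imwrite("pics/s2.png",cv2.resize(im["color"][130:270,300:500,::-1],None,fx=3,fy=3))
```

```text
t 7.28 panel mm [ 52.7 152.3 112.7] tip z 98.7 F [-0.2  0.3 -0.2] gap 0.0
[[-0.981, 0.192, -0.001], [0.192, 0.981, 0.001], [0.001, 0.001, -1.0]]
```

View pics/s2.png

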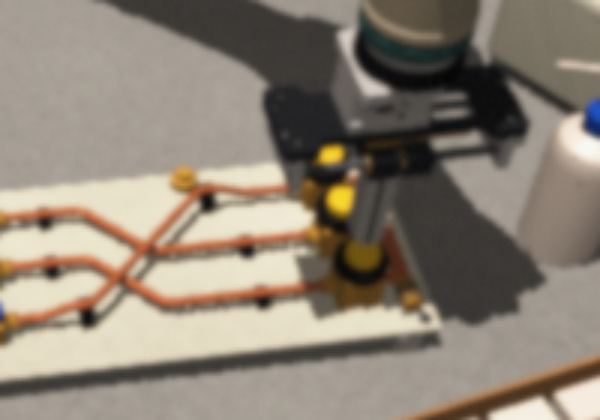

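The crop shows the fingertips at about (365, 235), just above the far button at (362, 255). The rings and the nut haven't moved. Next I press down gently.

Request:
arm_command([
  [-0.002,0,0.005],
  [-0.002,0,0.009],
  [-0.002,0,0.012],
  [-0.002,0,0.014],
  [-0.002,0,0.016],
  [-0.002,0,0.018],
  [-0.002,0,0.019],
  [-0.002,0,0.02],
  [-0.002,0,0.02],
  [-0.002,0,0.02],
], grip=[0,0,0,0,0,0,0,0,0,0], spin=[0,0,0,0,0,0,0,0,0,0])

```text
time_s: 8.17
position: [0.6434, 0.1851, 0.0943]
tool_rot: [-0.309, -3.126, 0.002]
contact_force: [-2.5, -3.9, 7.2]
finger_gap: 0.004
grasp_force: 3.8
```

```bash
python3 -c "
from st import *
st()"
```

```text
t 8.17 panel mm [ 55.9 148.2  94.3] tip z 80.3 F [-2.5 -3.9  7.2] gap 0.0
[[-0.981, 0.196, -0.0], [0.196, 0.981, -0.001], [0.0, -0.001, -1.0]]
```

Request:
arm_command([
  [0,0,0.001],
  [0,0,0.001],
  [0,0,0.001],
  [0,0,0.001],
  [0,0,0.001],
  [0,0,0.001],
], grip=[0,0,0,0,0,0], spin=[0,0,0,0,0,0])

```text
time_s: 8.67
position: [0.6434, 0.185, 0.0942]
tool_rot: [-0.309, -3.126, 0.002]
contact_force: [-4.4, -3.7, 13.1]
finger_gap: 0.009
grasp_force: 6.3
```

```bash
python3 -c "
from st import *
s,_,_=st()
if s['contact_force'][2]>5: print('done',ctrl.job_done())"
```

```text
t 8.67 panel mm [ 55.9 148.2  94.2] tip z 80.2 F [-4.4 -3.7 13.1] gap 0.01
[[-0.981, 0.196, -0.0], [0.196, 0.981, -0.001], [-0.0, -0.001, -1.0]]
the job is handed in; nothing more can be done
done None
```

I followed the red-ringed middle outlet's tube (line_b) to the far valve and handed the job in at 8.7 s with its button (purge_3) held down at about 13 N, fingertips at 80 mm, which is fully down; no verdict was returned.

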